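Flip the refill markers of the empty supply bins

TASK

Two of the three grey supply bins have run empty: push the white marker paddle of each empty bin right over its hinge, from lying out in front of the bin until it lies fully down on the rims over the bin's mouth with its cross side up, so that the bin gets refilled. Only push the paddles with a fingertip or the outside of the fingers, never pinch them. Leave the stocked bin's marker in front, ring side up, and disturb nothing else.

Things in the scene. Friction and masses are not known exactly. Their poses are not given: they have to be found in the camera images.
- bin_empty_1: Grey plastic picking bin, 90 mm deep, 92 mm wide, fixed to the worktop (it cannot slide). Origin: centre of its underside; x axis points horizontally from its front to its back, z up. Front lip 59 mm high, side rims slope up from 89 mm at the front to 108 mm at the back; walls 5 mm, inner floor 4 mm up. It is empty.
- marker_empty_1 (a joint): White marker paddle of an empty bin, hinge angle in rad: 0 = out in front, ring side up, sloping 0.21 rad down to its free edge; 1.78 = straight up; 3.14 = right over, lying back on the bin's rims, cross side up, sloping 0.21 rad up to its free edge. Stops at 0 and 3.14. Stiff hinge: it stays at any angle where it is left; 1 to 2 N at the free edge moves it. This one is to be flipped.
- marker_empty_1_pivot (a point): Middle of the marker's hinge axis on an empty bin: 49 mm in front of the bin's centre, 90 mm above the worktop; axes as the bin's, hinge axis = y. The paddle is a flat plate 84 mm wide, centred on the axis, 3 mm thick at its border and 6 mm over the raised label panels of both faces (4 mm in from the edges); free edge 60 mm from the axis, outer corners rounded 12 mm. Under the forward paddle there is free room down to the worktop (free edge 77 mm up at angle 0).
- bin_empty_2: Grey plastic picking bin, 90 mm deep, 92 mm wide, fixed to the worktop (it cannot slide). Origin: centre of its underside; x axis points horizontally from its front to its back, z up. Front lip 59 mm high, side rims slope up from 89 mm at the front to 108 mm at the back; walls 5 mm, inner floor 4 mm up. It is empty.
- marker_empty_2 (a joint): White marker paddle of the other empty bin, hinge angle in rad: 0 = out in front, ring side up, sloping 0.21 rad down to its free edge; 1.78 = straight up; 3.14 = right over, lying back on the bin's rims, cross side up, sloping 0.21 rad up to its free edge. Stops at 0 and 3.14. Stiff hinge: it stays at any angle where it is left; 1 to 2 N at the free edge moves it. This one is to be flipped.
- marker_empty_2_pivot (a point): Middle of the marker's hinge axis on the other empty bin: 49 mm in front of the bin's centre, 90 mm above the worktop; axes as the bin's, hinge axis = y. The paddle is a flat plate 84 mm wide, centred on the axis, 3 mm thick at its border and 6 mm over the raised label panels of both faces (4 mm in from the edges); free edge 60 mm from the axis, outer corners rounded 12 mm. Under the forward paddle there is free room down to the worktop (free edge 77 mm up at angle 0).
- bin_stocked: Grey plastic picking bin, 90 mm deep, 92 mm wide, fixed to the worktop (it cannot slide). Origin: centre of its underside; x axis points horizontally from its front to its back, z up. Front lip 59 mm high, side rims slope up from 89 mm at the front to 108 mm at the back; walls 5 mm, inner floor 4 mm up. Three vials stand in it.
- marker_stocked (a joint): White marker paddle of the stocked bin, hinge angle in rad: 0 = out in front, ring side up, sloping 0.21 rad down to its free edge; 1.78 = straight up; 3.14 = right over, lying back on the bin's rims, cross side up, sloping 0.21 rad up to its free edge. Stops at 0 and 3.14. Stiff hinge: it stays at any angle where it is left; 1 to 2 N at the free edge moves it. This one is to stay in front.
- marker_stocked_pivot (a point): Middle of the marker's hinge axis on the stocked bin: 49 mm in front of the bin's centre, 90 mm above the worktop; axes as the bin's, hinge axis = y. The paddle is a flat plate 84 mm wide, centred on the axis, 3 mm thick at its border and 6 mm over the raised label panels of both faces (4 mm in from the edges); free edge 60 mm from the axis, outer corners rounded 12 mm. Under the forward paddle there is free room down to the worktop (free edge 77 mm up at angle 0).
- vial_1: Small vial, green cap, 26 x 52 mm high, standing in the stocked bin. Bystander; origin at the centre of its underside.
- vial_2: Small vial, red cap, 23 x 46 mm high, standing in the stocked bin. Bystander; origin at the centre of its underside.
- vial_3: Small clear vial, 20 x 40 mm high, standing in the stocked bin. Bystander; origin at the centre of its underside.
- clear_bottle: Small clear bottle with a blue cap, 33 x 100 mm high, behind the gap between two bins. Bystander; origin at the centre of its underside.
- swab_carton: White and blue carton, 51 x 71 x 46 mm, at the left. Bystander; origin at the centre of its underside.
- saline_bottle: Clear infusion bottle, 67 x 148 mm high, at the left. Bystander; origin at the centre of its underside.
- syringe: Syringe lying near the front edge, 102 mm long, 13 mm high. Bystander; origin at the centre of its underside.
- packet: Flat sealed packet lying near the front edge, 115 x 58 mm, 6 mm high. Bystander; origin at the centre of its underside.
- brown_bottle: Small brown bottle, white cap, 51 x 165 mm high, at the right. Bystander; origin at the centre of its underside.
- pot: White pot with a screw lid, 76 x 105 mm high, at the right. Bystander; origin at the centre of its underside.
- cottons: Four cotton balls in a pack, 63 x 49 x 25 mm high, behind the gap between two bins. Bystander; origin at the centre of its underside.

How it is judged:
By the outcome, as a careful person would: the job done as asked, in the order asked, and still so for the second after the job is handed in, with the robot touching nothing.
It also fails if it takes over 64 s, if anything falls off the work surface, if the arm or the gripper's body presses on something with over 40 N, if the wrist force passes 120 N, or if a joint passes its speed limit or range.

ROBOT

A 6-joint arm with a two-finger parallel gripper is mounted at the origin on a cart in front of the work surface, level with it; the furniture and walls round the work are solid. World frame = base frame: x ahead of the robot, y to its left, z up, the work surface at z = 0. Lengths are in m, angles in rad, forces in N, time in s.
With the tool pointing down it reaches from about 0.3 to 0.775 m from the base axis. Payload 14.6 kg.
Tool frame: the origin (TCP) lies at the very end of the fingers, on their centre line; the grasp point (between the pads) lies 19 mm behind it; z points along the fingers, y is the line along which they close (so a half turn about z gives the same grasp; the last joint's range is limited). The gripper opens to 94 mm and grips with 3 to 60 N. Pads are 16 mm wide; open, the fingers measure 119 mm over their backs; the gripper's body (75 mm by 177 mm) begins 78 mm behind the grasp point.
Start: joints at [1.253, 0.3, 1.521, -0, 1.321, -0.067], TCP at [0.136, 0.533, 0.173] pointing down, gripper open.
Joint ranges: [-3.03, 3.03], [-0.79, 2.21], [0.23, 2.52], [-1.04, 4.18], [0, 3.07], [-2.55, 2.55]. Speed limits (rad/s): [2.22, 2.22, 2.57, 3.14, 3.14, 3.14].

INTERFACE

Orientations are given as [roll, pitch, yaw] about the fixed x, y, z axes, in that order (R = Rz(yaw) Ry(pitch) Rx(roll)).
In Python, from station import ctrl gives the robot as it stands.
- The arm moves only by the tool move_arm, never from a script. Its argument "increments" is a list of rows, each a list of 7 numbers: the opening, from 0 (shut) to 1 (fully open), then the shift along the tool's x, y, z in units of 50 mm (1.0 is 50 mm), then the turn, a rotation vector about the tool's x, y, z in rad. In form: [[claw, tx, ty, tz, rx, ry, rz], ...]. A call has 1 to 20 rows; each row shifts and turns the commanded pose from where the row before left it, along the tool's axes as they then stand; what a row does not reach is not made up. A row lasts 1/10 s, in which the tool goes at most 50 mm and 8.59 degrees, less where a joint would pass 70% of its speed; a pose out of reach is approached as far as the arm can. A call is refused whole if a number of a shift passes 1 or a number of a turn 0.15, either way. A call with a gripper value outside its range is refused whole. The fingers move at their own pace and stop on an object; "force" is the grip in N (left out, the last holds). Time passes only in rows, so rows that do not move let the fingers close. It gives the time, the measured TCP pose, the force, the opening and the grip force at its end, in the units of the state.
- ctrl.get_obs(): the state, without advancing time (a new reading comes with each control period).
- ctrl.camera(name): name is "scene" or "top" or "wrist"; returns a dict with "color" (480x640x3 uint8, blue, green, red), "K" (3x3 intrinsics, pixels), "distortion" ([k1, k2, p1, p2, k3] as OpenCV has them; the pictures are not rectified), "pose" (4x4, takes a point from camera to world coordinates); the wrist camera has in their place "tool_from_camera" (4x4, takes a point from camera to tool coordinates, whose origin is the TCP and whose axes are the flange's). Camera axes: x right, y down, z forward; pixel columns grow to the right and rows downward; lengths in m; the calibration is good to about 2 mm. A picture is of the moment at which its call begins: read the wrist's pose just before it. There is no depth.
- ctrl.hand_in(): hands the job in; it is judged then, once.
Trained networks look in a picture, given as the dict that the camera call returned (one of the last four; its "shot" number tells which), for a name from the list of things; names that differ only in an ending like _2 or _b are one class to them, and where a whole thing is asked for, a point or a joint stands for the part that bears it (a point fixed in the world has none). Each returns a list of dicts, best first, with "conf" (0 to 1); they miss things now and then, are a little off and sometimes report something else, mostly with a low value. They report only what shows in the picture. A call takes as long as a camera call.
- ctrl.cut_out(name, picture): "mask" (480x640 bool, what is visible of it) and "centre" ([row, column] in pixels, amid what is visible of it).
The state is a dict: "time_s": time; "qpos": joint angles; "joint_vel": joint speeds; "tau": joint torques, N m; "ee_pos": TCP position; "eef_rot": TCP orientation; "force": force on the tool from outside, world axes, zero at the start; "moment": the same for the moment, N m; "grip_width": finger opening in m; "grip_force": force on a finger pad.
Only numpy, scipy, OpenCV 4.12 (cv2) and the standard library are available. Lean on these libraries where they do the work, as an engineer would, in place of code of your own. Each camera call takes 0.05 s, during which the arm holds its last target. There are 200 camera calls.

## Working session

There is one attempt and no reset: what is moved stays moved. The work goes in short steps, Python scripts to look and compute and a tool call to move; the robot and the scene stay as the last step left them, time stands still between calls to the robot, and variables do not carry over. Pictures are saved under pics/ and viewed, at most 10 in all, crops included, and the job is handed in when it is done.

Besides the shell and the picture viewer there is one more tool, called as a command line: name --pt "numbers of a row" for each row, then --argument value for the rest. move_arm: Moves the arm, as the interface text tells. Its arguments: {"type":"object","properties":{"increments":{"type":"array","items":{"type":"array","items":{"type":"number"}}},"force":{"type":"number"}},"required":["increments"]}

```bash
mkdir -p pics; cat > h.py <<'E'
import numpy as np, cv2
from station import ctrl
def ray(p,px):
    u=cv2.undistortPoints(np.array([[px]],float),np.array(p["K"]),np.array(p["distortion"]))[0,0]
    T=np.array(p["pose"]); d=T[:3,:3]@np.array([u[0],u[1],1]); return T[:3,3],d/np.linalg.norm(d)
def atz(p,px,z):
    o,d=ray(p,px); return o+d*(z-o[2])/d[2]
def tri(rs):
    A=np.zeros((3,3));b=np.zeros(3)
    for o,d in rs:
        M=np.eye(3)-np.outer(d,d);A+=M;b+=M@o
    return np.linalg.solve(A,b)
def proj(p,P):
    T=np.linalg.inv(np.array(p["pose"])); return cv2.projectPoints(np.array(P,float).reshape(-1,3),cv2.Rodrigues(T[:3,:3])[0],T[:3,3],np.array(p["K"]),np.array(p["distortion"]))[0][:,0]
E
python3 - <<'E'
from h import *
S=ctrl.camera("scene");T=ctrl.camera("top")
cv2.imwrite("pics/s.png",S["color"]);cv2.imwrite("pics/t.png",T["color"])
for n,p in(("s",S),("t",T)):
    print(n,np.round(p["pose"],3).tolist())
    for k in("bin_empty_1","marker_empty_1","bin_stocked","marker_stocked","vial_1"):
        for r in ctrl.cut_out(k,p): print(k,round(r["conf"],2),np.round(r["centre"]),r["mask"].sum(), np.round(cv2.boxPoints(cv2.minAreaRect(np.argwhere(r["mask"])[:,::-1].astype(np.float32)))).tolist())
E
```

```text
s [[-0.827, -0.413, 0.381, 0.104], [-0.562, 0.624, -0.543, 0.626], [-0.013, -0.663, -0.748, 0.94], [0.0, 0.0, 0.0, 1.0]]
bin_empty_1 0.95 [236. 297.] 3106 [[250.0, 232.0], [288.0, 191.0], [339.0, 237.0], [300.0, 278.0]]
bin_empty_1 0.91 [289. 236.] 4006 [[191.0, 310.0], [210.0, 250.0], [286.0, 275.0], [267.0, 335.0]]
bin_empty_1 0.27 [183. 336.] 2778 [[299.0, 197.0], [321.0, 147.0], [383.0, 176.0], [360.0, 225.0]]
marker_empty_1 0.86 [288. 259.] 1100 [[242.0, 300.0], [257.0, 265.0], [287.0, 277.0], [272.0, 312.0]]
marker_empty_1 0.55 [242. 314.] 900 [[291.0, 241.0], [323.0, 217.0], [339.0, 238.0], [307.0, 262.0]]
bin_stocked 0.71 [182. 338.] 2749 [[298.0, 196.0], [322.0, 147.0], [382.0, 176.0], [358.0, 226.0]]
marker_stocked 0.62 [182. 364.] 726 [[342.0, 187.0], [358.0, 163.0], [381.0, 179.0], [366.0, 203.0]]
vial_1 0.48 [240. 315.] 858 [[291.0, 241.0], [324.0, 218.0], [339.0, 238.0], [305.0, 262.0]]
t [[0.004, -0.991, 0.137, 0.323], [-1.0, -0.003, 0.006, -0.001], [-0.006, -0.137, -0.991, 1.556], [0.0, 0.0, 0.0, 1.0]]
bin_empty_1 0.66 [215. 316.] 2361 [[291.0, 239.0], [307.0, 177.0],
[... 209 characters left out ...]
223.0], [326.0, 248.0]]
marker_empty_1 0.59 [225. 247.] 902 [[226.0, 218.0], [260.0, 209.0], [266.0, 234.0], [233.0, 243.0]]
marker_empty_1 0.47 [259. 177.] 707 [[160.0, 253.0], [189.0, 242.0], [197.0, 264.0], [168.0, 275.0]]
bin_stocked 0.85 [208. 401.] 2252 [[377.0, 177.0], [419.0, 175.0], [422.0, 239.0], [380.0, 241.0]]
marker_stocked 0.58 [227. 403.] 907 [[386.0, 213.0], [420.0, 213.0], [420.0, 240.0], [386.0, 240.0]]
vial_1 0.5 [206. 393.] 64 [[388.0, 204.0], [396.0, 204.0], [396.0, 212.0], [388.0, 212.0]]
vial_1 0.48 [192. 390.] 93 [[385.0, 188.0], [395.0, 188.0], [395.0, 198.0], [385.0, 198.0]]
vial_1 0.47 [192. 402.] 89 [[397.0, 193.0], [405.0, 185.0], [411.0, 191.0], [403.0, 199.0]]
```

View pics/s.png

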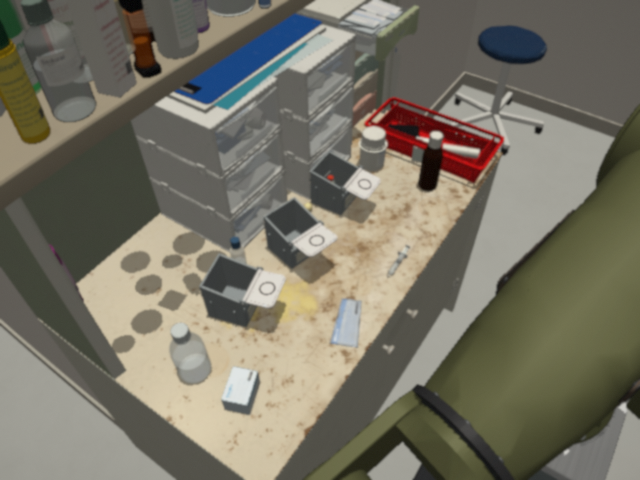

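View pics/t.png

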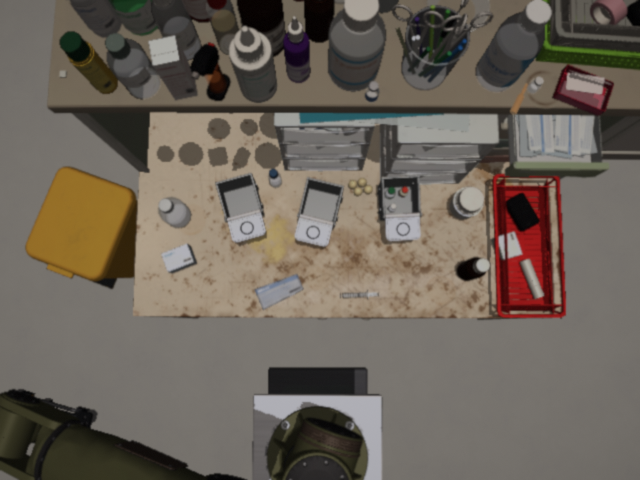

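Scene shows three bins: stocked at the right (top px ~402,208; vials visible), empties at left (243,207) and centre (318,213). All paddles are in front, and the packet and syringe lie near the front edge. Next I fit the paddle poses from both views.

```bash
cat > fit.py <<'E'
from h import *
from scipy.optimize import minimize
def outline(x,y,yaw,th=0):
    d=th-0.21; pts=[]
    loc=[]
    for r,s in [(0,-.042),(.048,-.042),(.0565,-.0385),(.060,-.030),(.060,.030),(.0565,.0385),(.048,.042),(0,.042)]:
        loc.append([-r*np.cos(d),s,.09+r*np.sin(d)])
    c,s=np.cos(yaw),np.sin(yaw)
    return np.array(loc)@np.array([[c,-s,0],[s,c,0],[0,0,1]]).T+[x,y,0]
def iou(P,views):
    v=0
    for p,m in views:
        k=8;q=proj(p,P); o=np.floor(q.min(0))-40
        M=cv2.resize(m[int(o[1]):int(o[1])+110,int(o[0]):int(o[0])+110].astype(np.uint8),None,fx=k,fy=k,interpolation=cv2.INTER_NEAREST)
        I=np.zeros_like(M); cv2.fillPoly(I,[np.round((q-o+.5)*k).astype(np.int32)],1)
        v+=(I&M).sum()/(I|M).sum()
    return v/len(views)
def fit(views,x0,th=0):
    f=lambda v:-iou(outline(v[0],v[1],v[2],th),views)
    return minimize(f,x0,method="Nelder-Mead",options=dict(initial_simplex=np.array(x0)+np.array([[0,0,0],[.01,0,0],[0,.01,0],[0,0,.15]]),xatol=1e-4,fatol=1e-4))
E
python3 - <<'E'
from fit import *
S=ctrl.camera("scene");T=ctrl.camera("top")
ms=ctrl.cut_out("marker_empty_1",S)+ctrl.cut_out("marker_stocked",S); mt=ctrl.cut_out("marker_empty_1",T)+ctrl.cut_out("marker_stocked",T)
cS={"L":(288,259),"C":(242,314),"R":(182,364)};cT={"L":(225,247),"C":(232,311),"R":(227,403)}
near=lambda l,c:min(l,key=lambda r:np.hypot(*(np.array(r["centre"])-c)))
for k,yaw in(("L",.25),("C",-.25),("R",0)):
    a,b=near(ms,cS[k]),near(mt,cT[k])
    X=tri([ray(S,a["centre"][::-1]),ray(T,b["centre"][::-1])])
    x0=[X[0]+.03,X[1],yaw]
    print(k,"tri",X.round(4),[ (r.x.round(4),round(-r.fun,3)) for r in (fit([(S,a["mask"]),(T,b["mask"])],x0),fit([(T,b["mask"])],x0),fit([(S,a["mask"])],x0))])
for n,px in(("saline",(173,222)),("clear",(275,185)),("packet",(279,291)),("syr",(358,294)),("carton",(178,262))): print(n,atz(T,px,0).round(3))
print(ctrl.get_obs())
E
```

```text
L tri [0.5553 0.1747 0.0957] [(array([0.5878, 0.1794, 0.2582]), np.float64(0.875)), (array([0.5844, 0.1809, 0.2466]), np.float64(0.916)), (array([0.5894, 0.1753, 0.2737]), np.float64(0.917))]
C tri [0.5486 0.0148 0.0934] [(array([ 0.5785,  0.0018, -0.2248]), np.float64(0.883)), (array([ 0.5775,  0.0048, -0.2193]), np.float64(0.911)), (array([ 0.5786, -0.002 , -0.2375]), np.float64(0.927))]
R tri [ 0.5501 -0.1994  0.1046] [(array([ 0.587 , -0.204 ,  0.0747]), np.float64(0.888)), (array([ 0.588 , -0.2031,  0.0915]), np.float64(0.896)), (array([ 0.5867, -0.2051,  0.0616]), np.float64(0.887))]
saline [0.582 0.374 0.   ]
clear [0.68  0.112 0.   ]
packet [0.406 0.098 0.   ]
syr [ 0.399 -0.101  0.   ]
carton [0.478 0.358 0.   ]
{'time_s': 0.9, 'qpos': array([ 1.25344206e+00,  2.99893329e-01,  1.52096163e+00, -1.48682481e-05,
        1.32066253e+00, -6.65952506e-02]), 'joint_vel': array([ 0.00082264, -0.00037268,  0.000483  ,  0.00064619, -0.00061134,
       -0.00073997]), 'tau': array([-1.72327935e-03, -5.31628633e+01, -3.52928889e+01,  7.08158291e-02,
        2.10163806e-02, -5.85777093e-05]), 'ee_pos': array([0.136487  , 0.53281501, 0.17336549]), 'eef_rot': array([3.14151861e+00, 1.93759841e-05, 2.89083731e+00]), 'force': array([ 0.70496157, -0.37721536,  0.41048085]), 'moment': array([0.0222924 , 0.01757774, 0.00691926]), 'grip_force': 0.0, 'grip_width': 0.09384729374574181}
```

```bash
cat > plan.py <<'E'
from h import *
from scipy.spatial.transform import Rotation as R
H={"L":(.587,.179,.258),"C":(.578,.002,-.225)}
def rot(yaw,tilt=np.pi/4):
    return R.from_euler("z",yaw)*R.from_matrix(np.array([[-1,0,0],[0,1,0],[0,0,-1.]]))*R.from_rotvec([0,-tilt,0])
def pos(k,u,w,s=0):   # mm relative to hinge
    x,y,a=H[k]; c,sn=np.cos(a),np.sin(a); u,s=u/1e3,s/1e3
    return np.array([x+c*u-sn*s,y+sn*u+c*s,.09+w/1e3])
def arc(th,r,low=False):
    f=np.pi+.21-th; C=r*np.array([np.cos(f),np.sin(f)])+3*np.array([-np.sin(f),np.cos(f)])
    return C+5.7 if low else C-5.7
def rows(wps,P=None,Q=None,claw=0,nd=2):
    o=ctrl.get_obs(); P=o["ee_pos"].copy() if P is None else P; Q=R.from_euler("xyz",o["eef_rot"]) if Q is None else Q
    out=[]
    for p,q,n in wps:
        for i in range(n):
            f=1/(n-i)
            dp=np.round(Q.inv().apply((p-P)*f)/.05,nd); dr=np.round((Q.inv()*q).as_rotvec()*f,nd)
            out.append([claw,*dp.tolist(),*dr.tolist()]); P=P+Q.apply(dp*.05); Q=Q*R.from_rotvec(dr)
    return out,P,Q
def show(o): print(str([[int(v) if v==int(v) else v for v in r] for r in o]).replace(" ",""))
E
python3 - <<'E'
from plan import *
q=rot(H["L"][2])
o,P,Q=rows([(pos("L",-150,110),q,14),(pos("L",-100,-43.7),q,6)])
show(o);print(P)
E
```

```text
[[0,-0.56,-0.43,-0.04,-0.01,-0.05,-0.03],[0,-0.55,-0.45,-0.01,-0.01,-0.06,-0.03],[0,-0.54,-0.47,0.01,-0.02,-0.05,-0.03],[0,-0.52,-0.48,0.03,-0.01,-0.06,-0.04],[0,-0.5,-0.5,0.06,-0.02,-0.05,-0.03],[0,-0.48,-0.52,0.07,-0.01,-0.06,-0.04],[0,-0.45,-0.54,0.09,-0.02,-0.05,-0.03],[0,-0.43,-0.56,0.1,-0.01,-0.06,-0.04],[0,-0.4,-0.57,0.12,-0.02,-0.05,-0.03],[0,-0.38,-0.59,0.13,-0.01,-0.06,-0.04],[0,-0.35,-0.6,0.15,-0.02,-0.05,-0.03],[0,-0.32,-0.62,0.15,-0.01,-0.06,-0.04],[0,-0.29,-0.63,0.17,-0.02,-0.05,-0.03],[0,-0.26,-0.64,0.16,-0.01,-0.06,-0.04],[0,0.25,0,0.48,0,0,0],[0,0.24,0,0.48,0,0,0],[0,0.25,0,0.48,0,0,0],[0,0.24,0,0.48,0,0,0],[0,0.25,0,0.48,0,0,0],[0,0.24,0.01,0.48,0,0,0]]
[0.49029566 0.15363957 0.04655657]
```

move_arm --pt "0 -0.56 -0.43 -0.04 -0.01 -0.05 -0.03" --pt "0 -0.55 -0.45 -0.01 -0.01 -0.06 -0.03" --pt "0 -0.54 -0.47 0.01 -0.02 -0.05 -0.03" --pt "0 -0.52 -0.48 0.03 -0.01 -0.06 -0.04" --pt "0 -0.5 -0.5 0.06 -0.02 -0.05 -0.03" --pt "0 -0.48 -0.52 0.07 -0.01 -0.06 -0.04" --pt "0 -0.45 -0.54 0.09 -0.02 -0.05 -0.03" --pt "0 -0.43 -0.56 0.1 -0.01 -0.06 -0.04" --pt "0 -0.4 -0.57 0.12 -0.02 -0.05 -0.03" --pt "0 -0.38 -0.59 0.13 -0.01 -0.06 -0.04" --pt "0 -0.35 -0.6 0.15 -0.02 -0.05 -0.03" --pt "0 -0.32 -0.62 0.15 -0.01 -0.06 -0.04" --pt "0 -0.29 -0.63 0.17 -0.02 -0.05 -0.03" --pt "0 -0.26 -0.64 0.16 -0.01 -0.06 -0.04" --pt "0 0 0 0 0 0 0" --pt "0 0 0 0 0 0 0" --force 10

```text
time_s: 2.5
ee_pos: [0.4292, 0.1575, 0.1976]
eef_rot: [3.125, 0.749, -2.913]
force: [0.3, 0.0, -0.1]
grip_width: 0.0006
grip_force: 0.0
```

```bash
python3 - <<'E'
from plan import *
from fit import fit
o=ctrl.get_obs(); print(o["time_s"],o["qpos"].round(2),o["force"].round(1),o["grip_width"])
W=ctrl.camera("wrist"); T=np.eye(4);T[:3,:3]=R.from_euler("xyz",o["eef_rot"]).as_matrix();T[:3,3]=o["ee_pos"]
W["pose"]=T@np.array(W["tool_from_camera"]); print(np.round(W["tool_from_camera"],3).tolist())
for r in ctrl.cut_out("marker_empty_1",W):
    print(r["conf"],r["centre"])
    for k in("L","C"):
        try: f=fit([(W,r["mask"])],H[k]); print(k,f.x,-f.fun)
        except Exception as e: print(k,e)
from fit import outline
im=W["color"].copy()
for k in H: cv2.polylines(im,[np.round(proj(W,outline(*H[k]))).astype(np.int32)],True,(0,0,255))
cv2.imwrite("pics/w.png",im)
q=rot(H["L"][2])
s,P,Q=rows([(pos("L",-100,-43.7),q,8),(pos("L",-45.7,-43.7),q,6),(pos("L",-45.7,-10),q,4)]);show(s);print(P)
E
```

```text
2.5 [ 0.29 -0.37  2.3  -0.05  0.46 -1.48] [ 0.3  0.  -0.1] 0.0006261761307642633
[[-0.002, -0.96, -0.282, 0.082], [1.0, -0.002, -0.001, -0.0], [0.0, -0.282, 0.96, -0.211], [0.0, 0.0, 0.0, 1.0]]
0.84 [228.7, 302.9]
L [0.60291875 0.18449724 0.3377208 ] 0.8581412118312252
C [ 0.578  0.002 -0.225] 0.0
0.79 [207.3, 150.2]
L [0.587 0.179 0.258] 0.0
C [ 0.59115076  0.00149843 -0.13769717] 0.8816488366873644
[[0,0.15,-0.05,0.38,0,0,0],[0,0.15,-0.05,0.38,0,-0.01,0],[0,0.16,-0.06,0.37,0,0,0],[0,0.15,-0.05,0.37,0,-0.01,0],[0,0.16,-0.06,0.37,0,0,0],[0,0.16,-0.05,0.37,0,-0.01,-0.01],[0,0.16,-0.05,0.37,0,0,0],[0,0.16,-0.06,0.38,0,-0.01,-0.01],[0,-0.13,0,0.13,0,0,0],[0,-0.13,0,0.13,0,0,0],[0,-0.13,0,0.13,0,0,0],[0,-0.12,0,0.13,0,0,0],[0,-0.13,0,0.13,0,0,0],[0,-0.12,0,0.12,0,0,0],[0,-0.12,0,-0.12,0,0,0],[0,-0.12,0,-0.12,0,0,0],[0,-0.12,0,-0.12,0,0,0],[0,-0.12,0,-0.11,0,0,0]]
[0.54300557 0.16735809 0.07988365]
```

View pics/w.png

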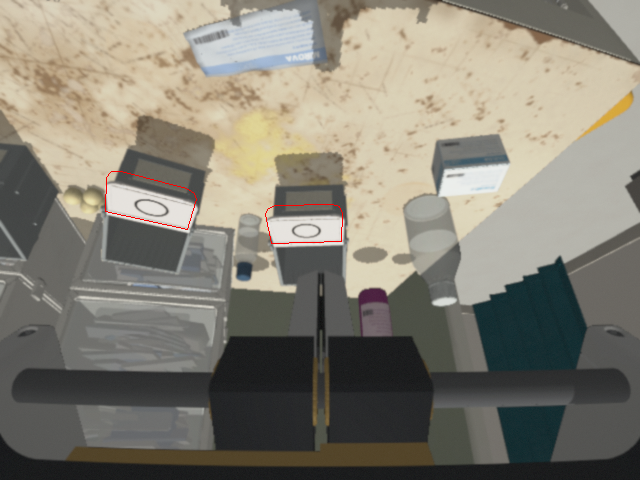

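Wrist view (upside down): L paddle is at px (303,229) and C paddle at (150,207), both ring side up, with red outlines close but slightly off near the free edge. I'll check a crop.

```bash
python3 - <<'E'
from plan import *
from fit import *
o=ctrl.get_obs()
W=ctrl.camera("wrist"); T=np.eye(4);T[:3,:3]=R.from_euler("xyz",o["eef_rot"]).as_matrix();T[:3,3]=o["ee_pos"]
W["pose"]=T@np.array(W["tool_from_camera"])
im=W["color"][130:280,90:360]; k=2.9
im=cv2.resize(im,None,fx=k,fy=k,interpolation=cv2.INTER_CUBIC)
for r in ctrl.cut_out("marker_empty_1",W):
    m=cv2.resize(r["mask"][130:280,90:360].astype(np.uint8),None,fx=k,fy=k,interpolation=cv2.INTER_NEAREST); c,_=cv2.findContours(m,0,2); cv2.drawContours(im,c,-1,(255,0,0),1)
for h in list(H.values())+[(.603,.1845,.34)]: cv2.polylines(im,[np.round((proj(W,outline(*h))-[90,130]+.5)*k).astype(np.int32)],True,(0,0,255))
cv2.imwrite("pics/w2.png",im)
E
```

```text
(no output)
```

View pics/w2.png

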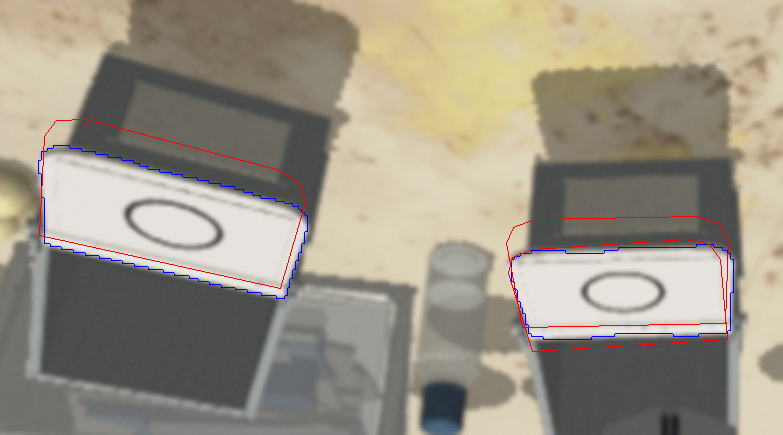

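```bash
python3 - <<'E'
from plan import *
from fit import *
o=ctrl.get_obs()
W=ctrl.camera("wrist"); T=np.eye(4);T[:3,:3]=R.from_euler("xyz",o["eef_rot"]).as_matrix();T[:3,3]=o["ee_pos"]
W["pose"]=T@np.array(W["tool_from_camera"])
S=ctrl.camera("scene");Tp=ctrl.camera("top")
for k in H:
    V=[]
    for n,p in(("W",W),("S",S),("T",Tp)):
        c=proj(p,outline(*H[k])).mean(0)[::-1]
        l=[r for r in ctrl.cut_out("marker_empty_1",p) if np.hypot(*(np.array(r["centre"])-c))<25]
        if l: V.append((n,p,l[0]["mask"]))
    print(k,[v[0] for v in V])
    for sel in ("WST","WT","ST"):
        v=[x[1:] for x in V if x[0] in sel]
        f=lambda a:-iou(outline(a[0],a[1],a[2],a[3]),v)
        x0=np.array([*H[k],.2]); r=minimize(f,x0,method="Nelder-Mead",options=dict(initial_simplex=x0+np.vstack([np.zeros(4),np.diag([.01,.01,.15,.2])]),xatol=1e-4,fatol=1e-4))
        print(sel,r.x.round(4),round(-r.fun,3))
E
```

```text
L ['W', 'S', 'T']
WST [0.5879 0.1808 0.267  0.2207] 0.888
WT [0.5882 0.1824 0.268  0.2137] 0.897
ST [0.5863 0.1812 0.285  0.2028] 0.892
C ['W', 'S', 'T']
WST [ 0.5785  0.0043 -0.1989  0.2127] 0.894
WT [ 0.5792  0.0042 -0.2196  0.217 ] 0.902
ST [ 0.578   0.0033 -0.2057  0.188 ] 0.899
```

Hinge positions are confirmed by all three views, with the paddles sitting about 0.2 rad up. Now the approach and push for L.

```bash
sed -i 's/^H=.*/H={"L":(.588,.181,.265),"C":(.5785,.004,-.21)}/' plan.py; python3 - <<'E'
from plan import *
q=rot(H["L"][2])
s,P,Q=rows([(pos("L",-100,-43.7),q,8),(pos("L",-45.7,-43.7),q,6),(pos("L",-45.7,-10),q,4)]);show(s);print(P,ctrl.get_obs()["time_s"])
E
```

```text
[[0,0.15,-0.05,0.38,0,0,0],[0,0.15,-0.05,0.38,0,-0.01,0],[0,0.15,-0.05,0.38,0,0,0],[0,0.15,-0.05,0.38,0,-0.01,0],[0,0.16,-0.05,0.37,0,0,-0.01],[0,0.15,-0.05,0.37,0,-0.01,0],[0,0.16,-0.05,0.37,0,0,-0.01],[0,0.16,-0.04,0.38,-0.01,-0.01,0],[0,-0.13,0,0.13,0,0,0],[0,-0.13,0,0.13,0,0,0],[0,-0.13,0,0.13,0,0,0],[0,-0.12,0,0.13,0,0,0],[0,-0.13,0,0.12,0,0,0],[0,-0.12,0,0.13,0,0,0],[0,-0.12,0,-0.12,0,0,0],[0,-0.12,0,-0.12,0,0,0],[0,-0.12,0,-0.12,0,0,0],[0,-0.12,0,-0.12,0,0,0]]
[0.54382867 0.16884974 0.08007221] 3.15
```

move_arm --pt "0 0.15 -0.05 0.38 0 0 0" --pt "0 0.15 -0.05 0.38 0 -0.01 0" --pt "0 0.15 -0.05 0.38 0 0 0" --pt "0 0.15 -0.05 0.38 0 -0.01 0" --pt "0 0.16 -0.05 0.37 0 0 -0.01" --pt "0 0.15 -0.05 0.37 0 -0.01 0" --pt "0 0.16 -0.05 0.37 0 0 -0.01" --pt "0 0.16 -0.04 0.38 -0.01 -0.01 0"

```text
time_s: 3.95
ee_pos: [0.4898, 0.1613, 0.0692]
eef_rot: [-3.133, 0.753, -2.881]
force: [-0.7, 0.5, 0.7]
grip_width: 0.0007
grip_force: 0.0
```

move_arm --pt "0 -0.13 0 0.13 0 0 0" --pt "0 -0.13 0 0.13 0 0 0" --pt "0 -0.13 0 0.13 0 0 0" --pt "0 -0.12 0 0.13 0 0 0" --pt "0 -0.13 0 0.12 0 0 0" --pt "0 -0.12 0 0.13 0 0 0" --pt "0 -0.12 0 -0.12 0 0 0" --pt "0 -0.12 0 -0.12 0 0 0" --pt "0 -0.12 0 -0.12 0 0 0" --pt "0 -0.12 0 -0.12 0 0 0"

```text
time_s: 4.95
ee_pos: [0.542, 0.1753, 0.1037]
eef_rot: [-3.133, 0.756, -2.881]
force: [0.9, -0.2, 0.8]
grip_width: 0.0
grip_force: 0.0
```

```bash
python3 - <<'E'
from plan import *
k="L";q=rot(H[k][2])
w=[(arc(1.0,45),5)]+[(arc(t,45+4*(t-1)/1.5),2) for t in (1.25,1.5,1.75,2.0,2.25,2.5)]+[(arc(2.8,36,True),3),(arc(3.05,36,True),2)]
s,P,Q=rows([(pos(k,*p),q,n) for p,n in w]);show(s);print(len(s),P)
S=ctrl.camera("scene");cv2.imwrite("pics/s2.png",cv2.resize(S["color"][160:360,150:420],None,fx=2.5,fy=2.5))
E
```

```text
[[0,-0.05,-0.03,-0.01,0,-0.01,0],[0,-0.05,-0.03,-0.01,0,0,0],[0,-0.05,-0.02,-0.01,0,-0.01,0],[0,-0.04,-0.03,-0.01,-0.01,0,0],[0,-0.05,-0.02,-0.02,0,-0.01,0],[0,-0.11,0,0,0,0,0],[0,-0.12,0,0,0,0,0],[0,-0.11,0,0.03,0,0,0],[0,-0.11,0,0.03,0,0,0],[0,-0.1,0,0.06,0,0,0],[0,-0.1,0,0.05,0,0,0],[0,-0.09,0,0.08,0,0,0],[0,-0.09,0,0.09,0,0,0],[0,-0.06,0,0.1,0,0,0],[0,-0.06,0,0.1,0,0,0],[0,-0.04,0,0.12,0,0,0],[0,-0.04,0,0.12,0,0,0],[0,-0.02,0,0.08,0,0,0],[0,-0.02,0,0.07,0,0,0],[0,-0.02,0,0.08,0,0,0],[0,0.02,0,0.09,0,0,0],[0,0.03,0,0.08,0,0,0]]
22 [0.62575061 0.19100642 0.10933041]
```

View pics/s2.png

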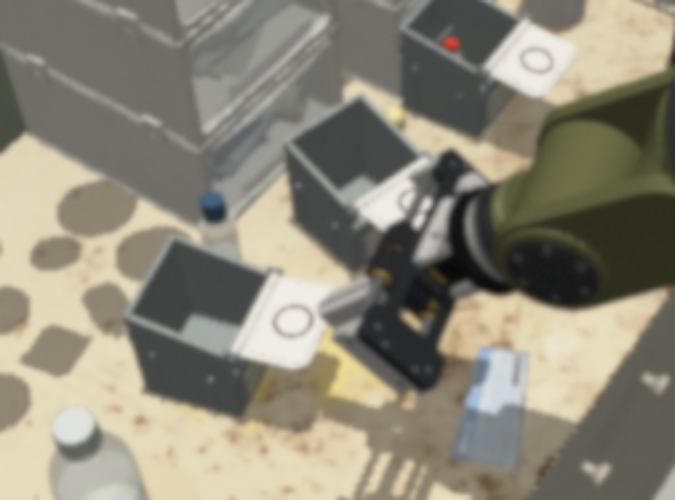

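```bash
python3 - <<'E'
from plan import *
o=ctrl.get_obs();S=ctrl.camera("scene");print(o["ee_pos"],o["qpos"].round(3),o["force"])
Q=R.from_euler("xyz",o["eef_rot"]); print(Q.as_matrix().round(2))
print((proj(S,[o["ee_pos"],o["ee_pos"]-Q.as_matrix()[:,2]*.03,pos("L",-30,-6),pos("L",-58,-12),pos("L",0,0)])-[150,160])*2.5)
E
```

```text
[0.54261997 0.17548142 0.10515811] [ 0.249  0.103  2.163 -0.007  0.117 -1.573] [ 2.15436768 -0.49171173  2.3329988 ]
[[-0.7  -0.25  0.67]
 [-0.19  0.97  0.17]
 [-0.69 -0.01 -0.73]]
[[297.16608539 321.64831493]
 [319.29929298 311.98522756]
 [285.04611418 326.25736743]
 [317.84505013 339.65829459]
 [250.13598068 312.26067597]]
```

```bash
python3 - <<'E'
from plan import *
from fit import *
S=ctrl.camera("scene");Tp=ctrl.camera("top");k="L"
for n,p in(("S",S),("T",Tp)):
    c=proj(p,outline(*H[k])).mean(0)[::-1]
    l=[r for r in ctrl.cut_out("marker_empty_1",p) if np.hypot(*(np.array(r["centre"])-c))<25]
    if l: print(n,l[0]["conf"],[(t,round(iou(outline(*H[k],t),[(p,l[0]["mask"])]),3)) for t in (0,.1,.2,.3,.4,.5,.6,.7,.8,.9)])
cv2.imwrite("pics/s3.png",cv2.resize(S["color"][240:330,220:345],None,fx=6,fy=6,interpolation=cv2.INTER_CUBIC))
E
```

```text
S 0.85 [(0, np.float64(0.821)), (0.1, np.float64(0.846)), (0.2, np.float64(0.863)), (0.3, np.float64(0.861)), (0.4, np.float64(0.82)), (0.5, np.float64(0.766)), (0.6, np.float64(0.689)), (0.7, np.float64(0.595)), (0.8, np.float64(0.504)), (0.9, np.float64(0.416))]
T 0.75 [(0, np.float64(0.896)), (0.1, np.float64(0.9)), (0.2, np.float64(0.901)), (0.3, np.float64(0.896)), (0.4, np.float64(0.877)), (0.5, np.float64(0.842)), (0.6, np.float64(0.797)), (0.7, np.float64(0.745)), (0.8, np.float64(0.681)), (0.9, np.float64(0.61))]
```

View pics/s3.png

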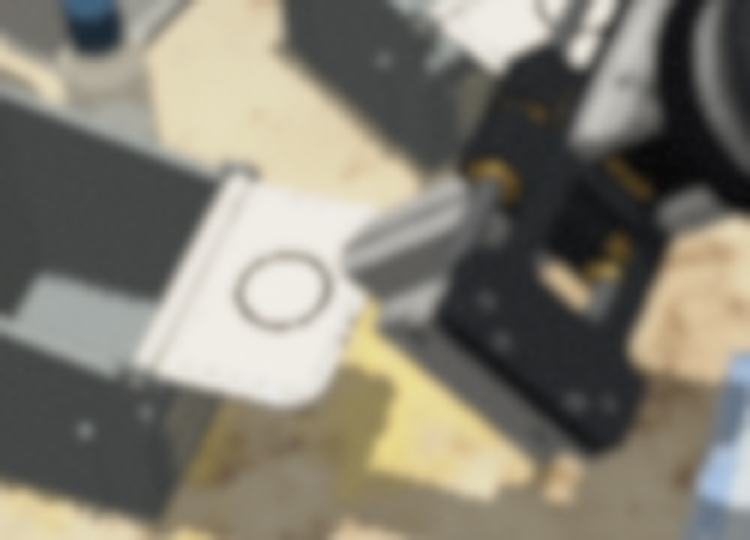

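```bash
python3 - <<'E'
from plan import *
o=ctrl.get_obs();T=np.eye(4);T[:3,:3]=R.from_euler("xyz",o["eef_rot"]).as_matrix();T[:3,3]=o["ee_pos"]
W=ctrl.camera("wrist");W["pose"]=T@np.array(W["tool_from_camera"]);Tp=ctrl.camera("top");S=ctrl.camera("scene")
print(proj(W,[o["ee_pos"]]),proj(Tp,[o["ee_pos"]]),proj(S,[o["ee_pos"]]),o["ee_pos"])
a=W["color"][120:420,170:470]; c=proj(Tp,[o["ee_pos"]])[0].astype(int)
b=cv2.resize(Tp["color"][c[1]-50:c[1]+50,c[0]-50:c[0]+50],None,fx=4,fy=4,interpolation=cv2.INTER_CUBIC)
cv2.imwrite("pics/wt.png",np.hstack([cv2.resize(a,(400,400)),b]))
E
```

```text
[[320.9620742  265.23392477]] [[244.983818   231.65651108]] [[269.40505649 289.65853096]] [0.54179167 0.17522914 0.10219601]
```

View pics/wt.png

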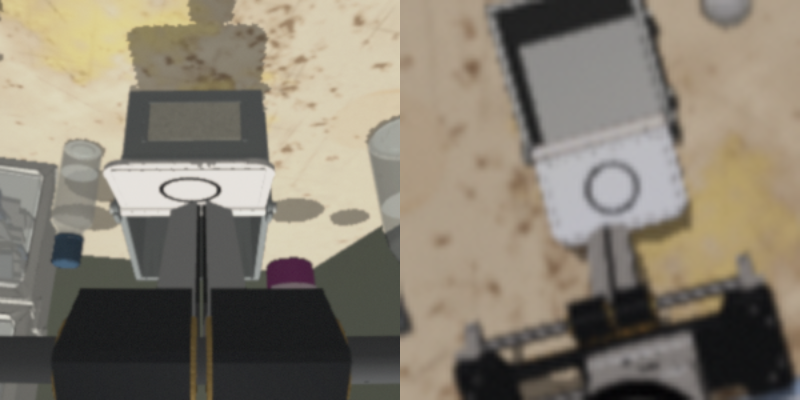

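```bash
python3 - <<'E'
from plan import *
o=ctrl.get_obs();z=R.from_euler("xyz",o["eef_rot"]).as_matrix()[:,2];e=o["ee_pos"]
Tp=ctrl.camera("top");S=ctrl.camera("scene")
a,b=ray(S,(278.5,284.5)),ray(Tp,(246.5,239.7));X=tri([a,b]);print(X,proj(S,[X]),proj(Tp,[X]))
for s in (0,.01,.02,.03,.04): print(s,(e-z*s).round(3),proj(S,[e-z*s])[0].round(1),proj(Tp,[e-z*s])[0].round(1))
c=H["L"]; print(((e[:2]-c[:2])@[np.cos(c[2]),np.sin(c[2])]).round(4),o["force"],o["time_s"])
im=S["color"][255:315,240:320];im2=Tp["color"][205:265,205:285]
cv2.imwrite("pics/z.png",np.hstack([cv2.resize(i,(400,300),interpolation=cv2.INTER_LANCZOS4) for i in(im,im2)]))
E
```

```text
[0.52009134 0.16889788 0.12766661] [[279.21723055 284.62343805]] [[246.21474204 239.17738329]]
0 [0.542 0.175 0.102] [269.4 289.7] [245.  231.6]
0.01 [0.535 0.174 0.109] [272.3 288.4] [245.3 233.9]
0.02 [0.529 0.172 0.117] [275.2 287.1] [245.6 236.3]
0.03 [0.522 0.17  0.124] [278.2 285.8] [245.9 238.6]
0.04 [0.515 0.169 0.131] [281.2 284.5] [246.2 241. ]
-0.046 [-0.13428056 -0.72447663 -0.76014614] 5.4
```

View pics/z.png

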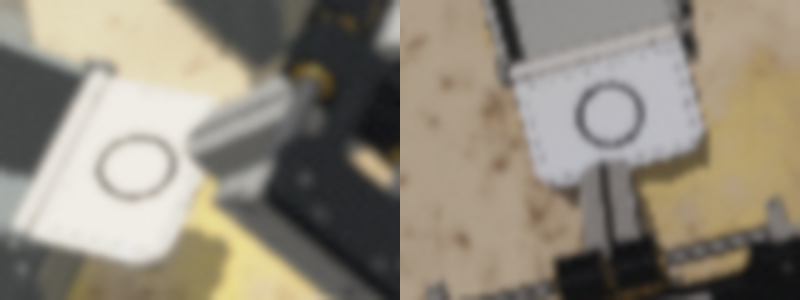

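Both views put the visible fingertip at the same point, 33 mm behind the reported TCP on the finger axis. It sits above the paddle, which hasn't moved, and the force is zero. So the real tip is about 30 mm shorter than I assumed when closed. I'll plan with that and check the reach, since q5 is close to its limit of 0.

```bash
cat > kin.py <<'E'
from plan import *
from scipy.optimize import least_squares
D=[(.29989,1.52096,1.32066,np.hypot(.136487,.532815),.173365),(-.37,2.3,.46,np.hypot(.4292,.1575),.1976),(.103,2.163,.117,np.hypot(.54262,.17548),.10516)]
def fk(p,q2,q3,q5):
    d,h,a,b,c=p;s=q2+q3;t=s+q5
    return np.array([d+a*np.sin(q2)+b*np.sin(s)+c*np.sin(t),h+a*np.cos(q2)+b*np.cos(s)+c*np.cos(t)])
p=least_squares(lambda p:np.concatenate([fk(p,*x[:3])-x[3:] for x in D]),[.1,.4,.45,.45,.3]).x
def ik(r,z,tilt):
    s=least_squares(lambda q:np.r_[fk(p,*q)-[r,z],q.sum()-(np.pi-tilt)],[0,2.,.4]);return s.x.round(2),round(np.abs(s.fun).max(),4)
E
python3 - <<'E'
from kin import *
print(p.round(3),[ (fk(p,*x[:3])-x[3:]).round(4) for x in D])
hr=np.hypot(*H["L"][:2])
for tl in (45,40,35):
    t=np.radians(tl)
    for u,w in((-90,-30),(-55,-30),(-45,10),(0,40),(40,15)):  # tip pos
        print(tl,u,w,ik(hr+(u+30*np.sin(t))/1e3,.09+(w-30*np.cos(t))/1e3,t))
E
```

```text
[0.048 0.161 0.388 0.399 0.258] [array([-0.001 ,  0.0025]), array([-0.0003, -0.0026]), array([0.0013, 0.0001])]
45 -90 -30 (array([ 0.2 ,  2.3 , -0.15]), np.float64(0.0))
45 -55 -30 (array([ 0.27,  2.2 , -0.12]), np.float64(0.0))
45 -45 10 (array([0.2 , 2.15, 0.  ]), np.float64(0.0))
45 0 40 (array([0.24, 2.  , 0.12]), np.float64(0.0))
45 40 15 (array([0.37, 1.9 , 0.08]), np.float64(0.0))
40 -90 -30 (array([ 0.2 ,  2.25, -0.01]), np.float64(0.0))
40 -55 -30 (array([0.27, 2.15, 0.02]), np.float64(0.0))
40 -45 10 (array([0.21, 2.1 , 0.14]), np.float64(0.0))
40 0 40 (array([0.25, 1.94, 0.25]), np.float64(0.0))
40 40 15 (array([0.38, 1.84, 0.22]), np.float64(0.0))
35 -90 -30 (array([0.2 , 2.2 , 0.13]), np.float64(0.0))
35 -55 -30 (array([0.28, 2.1 , 0.15]), np.float64(0.0))
35 -45 10 (array([0.22, 2.04, 0.27]), np.float64(0.0))
35 0 40 (array([0.27, 1.88, 0.38]), np.float64(0.0))
35 40 15 (array([0.4 , 1.79, 0.35]), np.float64(0.0))
```

```bash
cat >> plan.py <<'E'
t=.6; N=np.array([np.cos(t),np.sin(t)]); F=np.array([-np.sin(t),np.cos(t)]); LEN=31
def tcp(c,low=False): return np.array(c)+(8 if low else -8)*N-LEN*F   # tip corner -> TCP (u,w)
def corner(th,s0=15,e=0):  # contact corner for paddle angle th; e=push-in
    f=np.pi+.21-th; d=np.array([np.cos(f),np.sin(f)]); n=np.array([-np.sin(f),np.cos(f)])
    return 60*d+1.5*n-s0*F if th<.21+np.pi/2-t else (60-s0)*d+3*n
E
python3 - <<'E'
from plan import *
k="L";q=rot(H[k][2],t);c0=corner(0)+[0,-8]
w=[((-110,40),4),(tcp(c0+[-45,0]),5),(tcp(c0),7)]
s,P,Q=rows([(pos(k,*p),q,n) for p,n in w]);show(s);print(P,c0)
E
```

```text
[[0,0.14,-0.04,-0.32,0,0.04,0],[0,0.15,-0.04,-0.31,0,0.04,0],[0,0.16,-0.03,-0.31,-0.01,0.04,0],[0,0.18,-0.03,-0.3,0,0.04,0],[0,0.15,0,0.4,0,0,0],[0,0.15,0,0.4,0,0,0],[0,0.15,0,0.41,0,0,0],[0,0.14,0,0.4,0,0,0],[0,0.15,-0.01,0.41,0,0,0],[0,-0.11,0,0.07,0,0,0],[0,-0.11,0,0.07,0,0,0],[0,-0.11,0,0.07,0,0,0],[0,-0.1,0,0.07,0,0,0],[0,-0.11,0,0.07,0,0,0],[0,-0.1,0,0.08,0,0,0],[0,-0.11,0.01,0.07,0,0,0]]
[0.55039888 0.1708561  0.02565751] [-49.89952793 -34.35467459]
```

move_arm --pt "0 0.14 -0.04 -0.32 0 0.04 0" --pt "0 0.15 -0.04 -0.31 0 0.04 0" --pt "0 0.16 -0.03 -0.31 -0.01 0.04 0" --pt "0 0.18 -0.03 -0.3 0 0.04 0" --pt "0 0.15 0 0.4 0 0 0" --pt "0 0.15 0 0.4 0 0 0" --pt "0 0.15 0 0.41 0 0 0" --pt "0 0.14 0 0.4 0 0 0" --pt "0 0.15 -0.01 0.41 0 0 0" --pt "0 0 0 0 0 0 0"

```text
time_s: 6.5
ee_pos: [0.5061, 0.1585, 0.0231]
eef_rot: [3.139, 0.591, -2.882]
force: [-1.3, 0.2, 0.4]
grip_width: 0.0005
grip_force: 0.0
```

```bash
python3 - <<'E'
from plan import *
k="L";q=rot(H[k][2],t);c0=corner(0)+[0,-8]
o=ctrl.get_obs();print(o["qpos"].round(2),o["force"].round(1))
d=o["ee_pos"][:2]-H[k][:2];a=H[k][2];print("u",d@[np.cos(a),np.sin(a)],"s",d@[-np.sin(a),np.cos(a)])
s,P,Q=rows([(pos(k,*tcp(c0)),q,7)]);show(s);print(P)
E
```

```text
[ 0.22  0.22  2.19  0.17  0.14 -1.77] [-1.3  0.2  0.4]
u -0.08496310736719591 s -0.0002493226070900273
[[0,-0.11,0,0.07,0,0,0],[0,-0.11,0,0.07,0,0,0],[0,-0.11,0,0.07,0,0,0],[0,-0.12,0,0.07,0,0,0],[0,-0.11,0,0.06,0,0,0],[0,-0.12,0,0.07,0,0,0],[0,-0.11,0.01,0.06,0,-0.01,0]]
[0.55028714 0.170801   0.02557051]
```

move_arm --pt "0 -0.11 0 0.07 0 0 0" --pt "0 -0.11 0 0.07 0 0 0" --pt "0 -0.11 0 0.07 0 0 0" --pt "0 -0.12 0 0.07 0 0 0" --pt "0 -0.11 0 0.06 0 0 0" --pt "0 -0.12 0 0.07 0 0 0" --pt "0 -0.11 0 0.06 0 -0.01 0" --pt "0 0 0 0 0 0 0"

```text
time_s: 7.3
ee_pos: [0.5519, 0.1707, 0.0283]
eef_rot: [3.14, 0.606, -2.882]
force: [-0.2, -0.3, -0.3]
grip_width: 0.0003
grip_force: 0.0
```

```bash
python3 - <<'E'
from plan import *
k="L";q=rot(H[k][2],t)
w=[(tcp(corner(th)),n) for th,n in [(0,2)]+[(x,2) for x in (.2,.4,.6,.8,1.0,1.17)]]
s,P,Q=rows([(pos(k,*p),q,n) for p,n in w]);show(s);print(P)
E
```

```text
[[0,-0.02,0,-0.05,0,0,0],[0,-0.02,0.01,-0.05,0,0.01,0],[0,-0.05,0,-0.11,0,0,0],[0,-0.05,0,-0.11,0,0,0],[0,-0.07,0,-0.09,0,0,0],[0,-0.08,0,-0.1,0,0,0],[0,-0.09,0,-0.08,0,0,0],[0,-0.09,0,-0.07,0,0,0],[0,-0.11,0,-0.06,0,0,0],[0,-0.1,0,-0.06,0,0,0],[0,-0.11,0,-0.04,0,0,0],[0,-0.12,0,-0.03,0,0,0],[0,-0.1,0,-0.01,0,0,0],[0,-0.1,0,-0.02,0,0,0]]
[0.5722753  0.17657403 0.09582718]
```

move_arm --pt "0 -0.02 0 -0.05 0 0 0" --pt "0 -0.02 0.01 -0.05 0 0.01 0" --pt "0 -0.05 0 -0.11 0 0 0" --pt "0 -0.05 0 -0.11 0 0 0" --pt "0 -0.07 0 -0.09 0 0 0" --pt "0 -0.08 0 -0.1 0 0 0" --pt "0 -0.09 0 -0.08 0 0 0" --pt "0 -0.09 0 -0.07 0 0 0"

```text
time_s: 8.1
ee_pos: [0.5523, 0.1713, 0.0694]
eef_rot: [3.14, 0.596, -2.882]
force: [-1.0, 0.7, -0.7]
grip_width: 0.0004
grip_force: 0.4
```

```bash
python3 - <<'E'
from plan import *
from fit import *
o=ctrl.get_obs();S=ctrl.camera("scene");Tp=ctrl.camera("top");k="L"
print(o["force"].round(1))
for n,p in(("S",S),("T",Tp)):
    c=proj(p,outline(*H[k],.5)).mean(0)[::-1]
    l=[r for r in ctrl.cut_out("marker_empty_1",p) if np.hypot(*(np.array(r["centre"])-c))<25]
    if l: print(n,l[0]["conf"],[(x,round(float(iou(outline(*H[k],x),[(p,l[0]["mask"])])),2)) for x in (0,.2,.4,.6,.8,1.)])
im=S["color"][255:315,240:320];im2=Tp["color"][205:265,205:285]
cv2.imwrite("pics/z2.png",np.hstack([cv2.resize(i,(400,300),interpolation=cv2.INTER_LANCZOS4) for i in(im,im2)]))
q=rot(H[k][2],t)
s,P,Q=rows([(pos(k,*tcp(corner(th))),q,2) for th in (.8,1.0,1.17)]);show(s)
E
```

```text
[-1.   0.7 -0.7]
S 0.65 [(0, 0.6), (0.2, 0.67), (0.4, 0.79), (0.6, 0.91), (0.8, 0.68), (1.0, 0.42)]
T 0.65 [(0, 0.76), (0.2, 0.77), (0.4, 0.82), (0.6, 0.89), (0.8, 0.78), (1.0, 0.61)]
[[0,-0.11,0,-0.06,0,0,0],[0,-0.1,0,-0.05,0,0,0],[0,-0.12,0,-0.04,0,0,0],[0,-0.11,0,-0.04,0,0,0],[0,-0.1,0,-0.01,0,0,0],[0,-0.1,0,-0.01,0,0,0]]
```

View pics/z2.png

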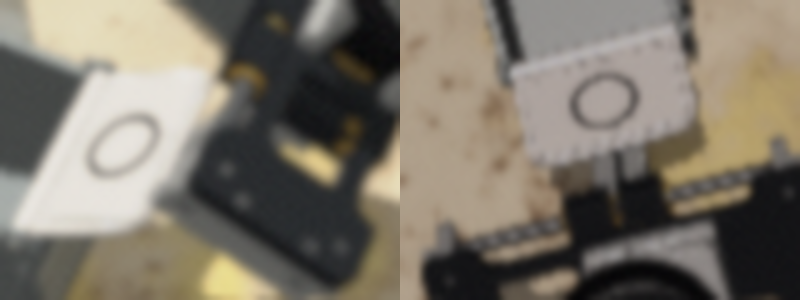

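The paddle is at about 0.6 rad, as the model predicted, with the tip under it. I'll continue the arc.

move_arm --pt "0 -0.11 0 -0.06 0 0 0" --pt "0 -0.1 0 -0.05 0 0 0" --pt "0 -0.12 0 -0.04 0 0 0" --pt "0 -0.11 0 -0.04 0 0 0" --pt "0 -0.1 0 -0.01 0 0 0" --pt "0 -0.1 0 -0.01 0 0 0"

```text
time_s: 8.9
ee_pos: [0.5724, 0.1766, 0.0958]
eef_rot: [3.14, 0.596, -2.882]
force: [-1.4, -0.7, -0.2]
grip_width: 0.0009
grip_force: 0.6
```

```bash
python3 - <<'E'
from plan import *
k="L";q=rot(H[k][2],t)
w=[(tcp(corner(x)),2) for x in (1.4,1.6,1.8,2.0,2.2,2.4,2.6)]+[(tcp(corner(2.85,24),True),4)]
s,P,Q=rows([(pos(k,*p),q,n) for p,n in w]);show(s);print(P,[p.round() for p,n in w])
E
```

```text
[[0,-0.09,0,0,0,0,0],[0,-0.09,0,0.01,0,0,0],[0,-0.09,0,0.02,0,0,0],[0,-0.08,0,0.02,0,0,0],[0,-0.08,0,0.04,0,0,0],[0,-0.09,0.01,0.04,0,0,0],[0,-0.07,0,0.05,0,0,0],[0,-0.07,0,0.06,0,0,0],[0,-0.06,0,0.07,0,0,0],[0,-0.06,0,0.06,0,0,0],[0,-0.04,0,0.08,0,0,0],[0,-0.05,0,0.08,0,0,0],[0,-0.03,0,0.08,0,0,0],[0,-0.03,0,0.09,0,0,0],[0,-0.04,0,0.05,0,0,0],[0,-0.04,0,0.05,0,0,0],[0,-0.04,0,0.05,0,0,0],[0,-0.04,0,0.05,0,0,0]]
[0.64027075 0.19522979 0.08907041] [array([-9., 11.]), array([-0., 14.]), array([ 9., 15.]), array([18., 14.]), array([26., 12.]), array([35.,  8.]), array([42.,  3.]), array([54., -1.])]
```

move_arm --pt "0 -0.09 0 0 0 0 0" --pt "0 -0.09 0 0.01 0 0 0" --pt "0 -0.09 0 0.02 0 0 0" --pt "0 -0.08 0 0.02 0 0 0" --pt "0 -0.08 0 0.04 0 0 0" --pt "0 -0.09 0.01 0.04 0 0 0" --pt "0 -0.07 0 0.05 0 0 0" --pt "0 -0.07 0 0.06 0 0 0" --pt "0 -0.06 0 0.07 0 0 0" --pt "0 -0.06 0 0.06 0 0 0" --pt "0 -0.04 0 0.08 0 0 0" --pt "0 -0.05 0 0.08 0 0 0" --pt "0 -0.03 0 0.08 0 0 0" --pt "0 -0.03 0 0.09 0 0 0"

```text
time_s: 10.3
ee_pos: [0.6284, 0.1921, 0.0923]
eef_rot: [3.14, 0.596, -2.882]
force: [-1.2, -0.5, 0.0]
grip_width: 0.0003
grip_force: 0.4
```

```bash
cat > ang.py <<'E'
from plan import *
from fit import *
def angle(k):
    o=ctrl.get_obs();print(o["time_s"],"F",o["force"].round(1))
    for n in("scene","top"):
        p=ctrl.camera(n)
        for r in ctrl.cut_out("marker_empty_1",p)[:4]:
            v=[(round(float(iou(outline(*H[k],x),[(p,r["mask"])])),2),round(x,2)) for x in np.arange(0,3.2,.1)]
            if max(v)[0]>.2: print(n,round(r["conf"],2),sorted(v)[::-1][:3])
E
python3 - <<'E'
from ang import *
angle("L")
k="L";q=rot(H[k][2],t)
s,P,Q=rows([(pos(k,*tcp(corner(x,22),True)),q,n) for x,n in((2.85,4),(3.0,3))]);show(s)
E
```

```text
10.3 F [-1.2 -0.5  0. ]
scene 0.74 [(0.32, np.float64(2.6)), (0.32, np.float64(2.5)), (0.31, np.float64(2.7))]
top 0.69 [(0.46, np.float64(2.5)), (0.43, np.float64(2.6)), (0.41, np.float64(2.7))]
[[0,-0.05,0,0.05,0,0,0],[0,-0.05,0,0.05,0,0,0],[0,-0.05,0,0.05,0,0,0],[0,-0.06,0,0.05,0,0,0],[0,0,0,0.04,0,0,0],[0,0.01,0,0.04,0,0,0],[0,0,0,0.04,0,0,0]]
```

move_arm --pt "0 -0.05 0 0.05 0 0 0" --pt "0 -0.05 0 0.05 0 0 0" --pt "0 -0.05 0 0.05 0 0 0" --pt "0 -0.06 0 0.05 0 0 0" --pt "0 0 0 0.04 0 0 0" --pt "0 0.01 0 0.04 0 0 0" --pt "0 0 0 0.04 0 0 0"

```text
time_s: 11.2
ee_pos: [0.645, 0.1965, 0.0849]
eef_rot: [3.14, 0.596, -2.882]
force: [-0.2, 0.1, 1.3]
grip_width: 0.0008
grip_force: 0.5
```

move_arm --pt "0 0.02 0 0.03 0 0 0" --pt "0 0.02 0 0.03 0 0 0" --pt "0 0.02 0 0.03 0 0 0" --pt "0 0 0 0 0 0 0"

```text
time_s: 11.6
ee_pos: [0.6447, 0.1965, 0.0792]
eef_rot: [3.14, 0.595, -2.882]
force: [-0.1, 0.7, 0.0]
grip_width: 0.0003
grip_force: 0.3
```

```bash
python3 - <<'E'
from ang import *
angle("L")
k="L";q=rot(H[k][2],t);o=ctrl.get_obs();a=H[k][2];d=o["ee_pos"]-[*H[k][:2],.09]
print("tcp uw",d[:2]@[np.cos(a),np.sin(a)],d[2],"final want",tcp(corner(3.14,22),True))
E
```

```text
11.6 F [-0.1  0.7  0. ]
top 0.6 [(0.29, np.float64(2.8)), (0.28, np.float64(2.9)), (0.28, np.float64(2.7))]
tcp uw 0.05878895901075189 -0.010588704015578432 final want [ 60.62906116 -10.15451389]
```

move_arm --pt "0 0.02 0 0.03 0 0 0" --pt "0 0.02 0 0.03 0 0 0" --pt "0 0 0 0 0 0 0"

```text
time_s: 12.1
ee_pos: [0.6456, 0.1967, 0.0779]
eef_rot: [3.14, 0.599, -2.882]
force: [-13.3, -3.4, 19.4]
grip_width: 0.0005
grip_force: 10.7
```

move_arm --pt "0 0.02 0 0.03 0 0 0" --pt "0 0.02 0 0.03 0 0 0" --pt "0 0 0 0 0 0 0"

```text
time_s: 12.4
ee_pos: [0.6462, 0.1969, 0.0769]
eef_rot: [3.14, 0.602, -2.882]
force: [-34.1, -9.5, 45.2]
grip_width: 0.0006
grip_force: 25.4
```

Firm stop reached. Retract and check.

move_arm --pt "0 -0.04 0 -0.06 0 0 0" --pt "0 -0.1 0 -0.2 0 0 0" --pt "0 0 0 -0.5 0 0 0" --pt "0 0 0 -0.7 0 0 0" --pt "0 0 0 -0.7 0 0 0" --pt "0 0.4 0 -0.6 0 0 0" --pt "0 0.5 0 -0.3 0 0 0" --pt "0 0.5 0 -0.3 0 0 0" --pt "0 0 0 0 0 0 0"

```text
time_s: 13.3
ee_pos: [0.5013, 0.1581, 0.176]
eef_rot: [3.14, 0.595, -2.882]
force: [0.2, -0.0, 0.5]
grip_width: 0.0008
grip_force: 0.0
```

```bash
python3 - <<'E'
from ang import *
angle("L")
k="C";q=rot(H[k][2],t);c0=corner(0)+[0,-8]
s,P,Q=rows([(pos(k,-120,60),q,9),(pos(k,*tcp(c0+[-45,0])),q,7)]);show(s);print(P)
E
```

```text
13.3 F [ 0.2 -0.   0.5]
scene 0.67 [(0.79, np.float64(3.1)), (0.76, np.float64(3.0)), (0.73, np.float64(2.9))]
top 0.81 [(0.84, np.float64(2.8)), (0.83, np.float64(2.9)), (0.83, np.float64(2.7))]
[[0,0.17,-0.25,-0.05,0.03,0,0.04],[0,0.16,-0.26,-0.04,0.03,0,0.04],[0,0.15,-0.27,-0.03,0.03,0,0.04],[0,0.14,-0.28,-0.02,0.03,0,0.04],[0,0.13,-0.28,-0.01,0.03,0,0.05],[0,0.11,-0.29,0,0.03,0,0.04],[0,0.1,-0.29,0,0.03,0,0.05],[0,0.09,-0.3,0.01,0.03,0,0.04],[0,0.07,-0.3,0.03,0.03,0,0.05],[0,0.12,0,0.35,0,0,0],[0,0.11,0,0.35,0,0,0],[0,0.12,0,0.35,0,0,0],[0,0.11,0,0.35,0,0,0],[0,0.12,0,0.35,0,0,0],[0,0.11,0.01,0.35,0,0,0],[0,0.12,0,0.36,0,0,0]]
[0.49636106 0.0214379  0.0254753 ]
```

move_arm --pt "0 0.17 -0.25 -0.05 0.03 0 0.04" --pt "0 0.16 -0.26 -0.04 0.03 0 0.04" --pt "0 0.15 -0.27 -0.03 0.03 0 0.04" --pt "0 0.14 -0.28 -0.02 0.03 0 0.04" --pt "0 0.13 -0.28 -0.01 0.03 0 0.05" --pt "0 0.11 -0.29 0 0.03 0 0.04" --pt "0 0.1 -0.29 0 0.03 0 0.05" --pt "0 0.09 -0.3 0 0.03 0 0.04" --pt "0 0.07 -0.3 0.03 0.03 0 0.05" --pt "0 0 0 0 0 0 0"

```text
time_s: 14.5
ee_pos: [0.4606, 0.0282, 0.1497]
eef_rot: [-3.138, 0.597, 2.928]
force: [0.4, 1.0, 0.6]
grip_width: 0.0006
grip_force: 0.0
```

move_arm --pt "0 0.12 0 0.35 0 0 0" --pt "0 0.11 0 0.35 0 0 0" --pt "0 0.12 0 0.35 0 0 0" --pt "0 0.11 0 0.35 0 0 0" --pt "0 0.12 0 0.35 0 0 0" --pt "0 0.11 0 0.35 0 0 0" --pt "0 0.12 0 0.36 0 0 0" --pt "0 0 0 0 0 0 0"

```text
time_s: 15.3
ee_pos: [0.495, 0.021, 0.0235]
eef_rot: [-3.137, 0.594, 2.932]
force: [-0.2, -0.3, -0.3]
grip_width: 0.0006
grip_force: 0.0
```

```bash
python3 - <<'E'
from plan import *
k="C";q=rot(H[k][2],t);c0=corner(0)+[0,-8]
o=ctrl.get_obs();print(o["qpos"].round(2),o["force"].round(1))
d=o["ee_pos"][:2]-H[k][:2];a=H[k][2];print("u",d@[np.cos(a),np.sin(a)],"s",d@[-np.sin(a),np.cos(a)],"tilt err",(R.from_euler("xyz",o["eef_rot"]).inv()*q).as_rotvec())
s,P,Q=rows([(pos(k,*tcp(c0)),q,7)]);show(s);print(P)
E
```

```text
[ 0.06  0.17  2.26 -0.85  0.21 -0.5 ] [-0.2 -0.3 -0.3]
u -0.08518694659197579 s -0.000775245280162977 tilt err [-0.00471885 -0.00581054  0.00014048]
[[0,-0.11,0,0.07,0,0,0],[0,-0.11,0,0.07,0,0,0],[0,-0.11,0,0.07,0,0,0],[0,-0.11,0,0.07,0,0,0],[0,-0.12,0.01,0.07,0,0,0],[0,-0.11,0,0.07,0,0,0],[0,-0.12,0.01,0.06,0,-0.01,0]]
[0.54036284 0.01224775 0.02576929]
```

move_arm --pt "0 -0.11 0 0.07 0 0 0" --pt "0 -0.11 0 0.07 0 0 0" --pt "0 -0.11 0 0.07 0 0 0" --pt "0 -0.11 0 0.07 0 0 0" --pt "0 -0.12 0.01 0.07 0 0 0" --pt "0 -0.11 0 0.07 0 0 0" --pt "0 -0.12 0 0.06 0 -0.01 0" --pt "0 0 0 0 0 0 0"

```text
time_s: 16.1
ee_pos: [0.5411, 0.0113, 0.0281]
eef_rot: [-3.138, 0.608, 2.929]
force: [-0.4, 0.3, 0.0]
grip_width: 0.0003
grip_force: 0.0
```

```bash
python3 - <<'E'
from plan import *
k="C";q=rot(H[k][2],t);o=ctrl.get_obs();print(o["qpos"].round(2))
w=[(tcp(corner(th)),n) for th,n in [(0,2)]+[(x,2) for x in (.2,.4,.6,.8,1.0,1.17)]]
s,P,Q=rows([(pos(k,*p),q,n) for p,n in w]);show(s);print(P)
E
```

```text
[ 0.03  0.24  2.16 -0.76  0.21 -0.62]
[[0,-0.02,0.01,-0.05,0,0,0],[0,-0.03,0,-0.05,0,0.01,0],[0,-0.05,0,-0.11,0,0,0],[0,-0.06,0,-0.1,0,0,0],[0,-0.07,0,-0.1,0,0,0],[0,-0.07,0,-0.09,0,0,0],[0,-0.09,0,-0.08,0,0,0],[0,-0.09,0,-0.08,0,0,0],[0,-0.11,0,-0.06,0,0,0],[0,-0.1,0,-0.05,0,0,0],[0,-0.12,0,-0.04,0,0,0],[0,-0.11,0,-0.04,0,0,0],[0,-0.1,0,-0.01,0,0,0],[0,-0.1,0,-0.01,0,0,0]]
[0.56243833 0.00738791 0.09558132]
```

move_arm --pt "0 -0.02 0.01 -0.05 0 0 0" --pt "0 -0.03 0 -0.05 0 0.01 0" --pt "0 -0.05 0 -0.11 0 0 0" --pt "0 -0.06 0 -0.1 0 0 0" --pt "0 -0.07 0 -0.1 0 0 0" --pt "0 -0.07 0 -0.09 0 0 0" --pt "0 -0.09 0 -0.08 0 0 0" --pt "0 -0.09 0 -0.08 0 0 0" --pt "0 -0.11 0 -0.06 0 0 0" --pt "0 -0.1 0 -0.05 0 0 0" --pt "0 -0.12 0 -0.04 0 0 0" --pt "0 -0.11 0 -0.04 0 0 0" --pt "0 -0.1 0 -0.01 0 0 0" --pt "0 -0.1 0 -0.01 0 0 0"

```text
time_s: 17.5
ee_pos: [0.5621, 0.0075, 0.0957]
eef_rot: [-3.138, 0.598, 2.93]
force: [-1.6, -0.1, -1.1]
grip_width: 0.0003
grip_force: 0.6
```

```bash
python3 - <<'E'
from ang import *
angle("C")
k="C";q=rot(H[k][2],t)
w=[(tcp(corner(x)),2) for x in (1.4,1.6,1.8,2.0,2.2,2.4,2.6)]
s,P,Q=rows([(pos(k,*p),q,n) for p,n in w]);show(s)
s,P,Q=rows([(pos(k,*tcp(corner(x,22),True)),q,n) for x,n in((2.85,4),(3.0,3))],P,Q);show(s)
E
```

```text
17.5 F [-1.6 -0.1 -1.1]
top 0.65 [(0.9, np.float64(1.2)), (0.81, np.float64(1.1)), (0.71, np.float64(1.3))]
[[0,-0.1,0,0,0,0,0],[0,-0.09,0,0.01,0,0,0],[0,-0.09,0,0.02,0,0,0],[0,-0.09,0,0.02,0,0,0],[0,-0.08,0,0.04,0,0,0],[0,-0.08,0,0.04,0,0,0],[0,-0.07,0,0.06,0,0,0],[0,-0.07,0,0.05,0,0,0],[0,-0.06,0,0.07,0,0,0],[0,-0.06,0,0.07,0,0,0],[0,-0.05,0,0.08,0,0,0],[0,-0.04,0,0.07,0,0,0],[0,-0.03,0,0.09,0,0,0],[0,-0.03,0,0.08,0,0,0]]
[[0,-0.05,0,0.05,0,0,0],[0,-0.05,0,0.05,0,0,0],[0,-0.05,0,0.06,0,0,0],[0,-0.05,0.01,0.05,0,0,0],[0,0,0,0.04,0,0,0],[0,0,0,0.04,0,0,0],[0,0.01,0,0.04,0,0,0]]
```

Paddle C is at 1.2 rad, as planned. Continuing.

move_arm --pt "0 -0.1 0 0 0 0 0" --pt "0 -0.09 0 0.01 0 0 0" --pt "0 -0.09 0 0.02 0 0 0" --pt "0 -0.09 0 0.02 0 0 0" --pt "0 -0.08 0 0.04 0 0 0" --pt "0 -0.08 0 0.04 0 0 0" --pt "0 -0.07 0 0.06 0 0 0" --pt "0 -0.07 0 0.05 0 0 0" --pt "0 -0.06 0 0.07 0 0 0" --pt "0 -0.06 0 0.07 0 0 0" --pt "0 -0.05 0 0.08 0 0 0" --pt "0 -0.04 0 0.07 0 0 0" --pt "0 -0.03 0 0.09 0 0 0" --pt "0 -0.03 0 0.08 0 0 0"

```text
time_s: 19.1
ee_pos: [0.6194, -0.0049, 0.0927]
eef_rot: [-3.138, 0.598, 2.93]
force: [-0.6, -0.9, 1.6]
grip_width: 0.0005
grip_force: 0.4
```

move_arm --pt "0 -0.05 0 0.05 0 0 0" --pt "0 -0.05 0 0.05 0 0 0" --pt "0 -0.05 0 0.06 0 0 0" --pt "0 -0.05 0 0.05 0 0 0" --pt "0 0 0 0.04 0 0 0" --pt "0 0 0 0.04 0 0 0" --pt "0 0.01 0 0.04 0 0 0" --pt "0 0.02 0 0.03 0 0 0" --pt "0 0.02 0 0.03 0 0 0" --pt "0 0 0 0 0 0 0"

```text
time_s: 20.1
ee_pos: [0.6357, -0.0085, 0.0808]
eef_rot: [-3.138, 0.597, 2.93]
force: [-1.1, 0.5, 0.8]
grip_width: 0.0006
grip_force: 0.3
```

move_arm --pt "0 0.02 0 0.03 0 0 0" --pt "0 0.02 0 0.03 0 0 0" --pt "0 0 0 0 0 0 0"

```text
time_s: 20.4
ee_pos: [0.6364, -0.0086, 0.0785]
eef_rot: [-3.139, 0.6, 2.93]
force: [-5.5, -0.7, 10.7]
grip_width: 0.0004
grip_force: 5.6
```

move_arm --pt "0 0.02 0 0.03 0 0 0" --pt "0 0.01 0 0.02 0 0 0" --pt "0 0 0 0 0 0 0"

```text
time_s: 20.7
ee_pos: [0.637, -0.0086, 0.0776]
eef_rot: [-3.139, 0.602, 2.93]
force: [-22.4, 0.4, 31.6]
grip_width: 0.0003
grip_force: 17.7
```

move_arm --pt "0 -0.04 0 -0.06 0 0 0" --pt "0 -0.1 0 -0.2 0 0 0" --pt "0 0 0 -0.5 0 0 0" --pt "0 0 0 -0.7 0 0 0" --pt "0 0 0 -0.7 0 0 0" --pt "0 0.4 0 -0.6 0 0 0" --pt "0 0.5 0 -0.3 0 0 0" --pt "0 0.5 0 -0.3 0 0 0" --pt "0 0.5 0 -0.3 0 0 0" --pt "0 0 0 0 0 0 0"

```text
time_s: 21.7
ee_pos: [0.4622, 0.0295, 0.1764]
eef_rot: [-3.138, 0.598, 2.93]
force: [-0.3, 0.8, 0.7]
grip_width: 0.0005
grip_force: 0.0
```

```bash
python3 - <<'E'
from ang import *
angle("C");angle("L")
S=ctrl.camera("scene");Tp=ctrl.camera("top")
cv2.imwrite("pics/fin.png",np.hstack([cv2.resize(S["color"][130:370,170:430],(433,400),interpolation=cv2.INTER_CUBIC),cv2.resize(Tp["color"][160:320,210:355],(362,400),interpolation=cv2.INTER_CUBIC)]))
E
```

```text
21.7 F [-0.3  0.8  0.7]
scene 0.88 [(0.75, np.float64(3.1)), (0.74, np.float64(3.0)), (0.73, np.float64(2.9))]
top 0.84 [(0.83, np.float64(2.8)), (0.81, np.float64(2.9)), (0.81, np.float64(2.7))]
21.9 F [0.3 0.1 1.2]
scene 0.63 [(0.8, np.float64(3.1)), (0.77, np.float64(3.0)), (0.75, np.float64(2.9))]
top 0.65 [(0.83, np.float64(2.8)), (0.83, np.float64(2.7)), (0.8, np.float64(2.9))]
top 0.19 [(0.49, np.float64(3.1)), (0.48, np.float64(3.0)), (0.48, np.float64(2.9))]
```

View pics/fin.png

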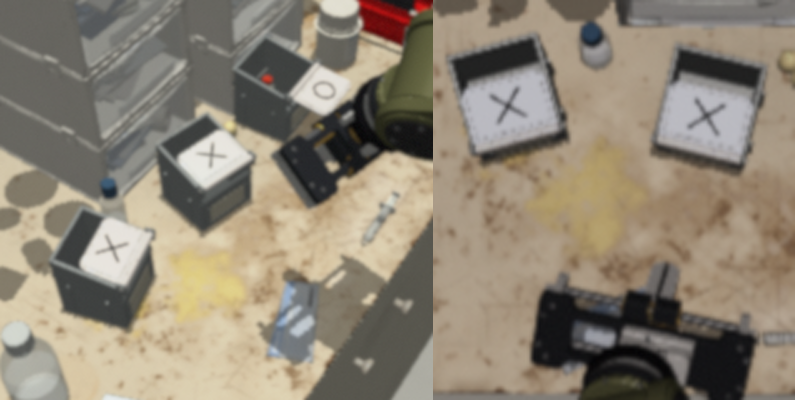

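The final picture shows both empty bins' paddles lying on the rims, cross side up (scene crop px (112,248) and (212,155)). The stocked paddle is still in front, ring up, at (324,90), and the bystanders in view look undisturbed.

```bash
python3 -c "
from station import ctrl
print(ctrl.hand_in())"
```

```text
the job is handed in; nothing more can be done
None
```

The job is handed in at about 22 s of the 64 s: both empty bins' markers were pushed right over onto the rims, cross side up, and the stocked bin's marker is still in front, ring side up, with nothing seen disturbed.

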